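# Rock the tight plug out of a casting mould

### The job

The tapered wooden plug is stuck tight in the pour opening of the plaster casting mould. Rock it side to side while easing it upward until it comes free, without pulling the mould up off its plate, then set it down upright on its narrow end in the blue tray, letting go only once it stands there. Leave the mug, the bowl and the brush where they are.

Things in the scene. Friction and masses are not known exactly. Their poses are not given: they have to be found in the camera images.
- plug_center (a point): Centre of the tapered wooden plug, half-way up, 62.5 mm above its foot. Plug 125 mm tall, 0.15 to 0.27 kg; z up along it, y along its wide side, x along its thin side. From the foot: a wedge 64 mm tall, 34 mm thick in x, in y 43 mm wide at the foot and 57 mm at its top; a dark cap 64 (y) x 38 (x) mm from 64 to 72 mm; then the pale grip up to 125 mm
- plug_grip (a point): Middle of the plug's pale square grip, 28 x 28 mm and 53 mm tall (72 to 125 mm above the foot); this point is 98 mm above the foot, on the axis. Axes as the plug's. At the start the plug is upright in the mould's opening, aligned with it, the cap's underside 8 mm above the mould's top face
- pour_mouth (a point): Centre of the pour opening in the top face of the white plaster mould (130 mm in x, 190 mm in y, 85 mm tall, on a 6 mm plate, so its top is 91 mm up); z up, y along the long side. The opening, 38 mm in x and 86 mm in y, is hollow below. The plug has 4 mm play in all in it in x
- lip_mid (a point): Point midway between the two black springy rubber lips in the opening, 6 mm below the top face; axes as the mould's. The lips, at +y and -y, squeeze the plug's tapered y sides (about 34 N each at the start, giving 8.5 N per mm) and hold it by friction. Tilting the plug to and fro about the x axis through this point, 0.15 rad each way (0.25 at most), makes them slide, so it can be eased up
- mould (a joint): Lift of the mould off its steel plate, m: 0 fully down, growing upward. It weighs 1.4 to 1.8 kg and only its weight holds it down; guide pins stop it shifting or tipping. A straight pull on the stuck plug lifts it. Raise the plug about 3 mm per swing; the lips' hold falls steadily: after 20 to 30 mm a straight pull under 9 N frees it, after about 40 mm they let go
- tray: Fixed open blue tray, 150 mm in x, 190 mm in y, 24 mm tall, walls and floor 4 to 5 mm thick; origin at the centre of its underside
- mug: White mug, 80 mm across, 85 mm tall, origin at the centre of its underside; leave alone
- bowl: White bowl, 120 mm across, 55 mm tall, origin at the centre of its underside; leave alone
- brush: Flat brush with a wooden handle lying on the bench, about 200 mm long, origin on its underside; leave alone
Mind the look-alikes: they are no part of the job. Of the things that look like the tray, take the one that is farthest from the robot's base at the start.

How it is judged:
By the outcome, as a careful person would: the job done as asked, in the order asked, and still so for the second after the job is handed in, with the robot touching nothing.
It also fails if it takes over 64 s, if anything falls off the work surface, if the arm or the gripper's body presses on something with over 40 N, if the wrist force passes 120 N, or if a joint passes its speed limit or range.

### The arm

A 6-joint arm with a two-finger parallel gripper is mounted at the origin on the work surface. World frame = base frame: x ahead of the robot, y to its left, z up, the work surface at z = 0. Lengths are in mm, angles in rad, forces in N, time in s.
With the tool pointing down it reaches from about 400 to 925 mm from the base axis. Payload 12.5 kg.
Tool frame: the origin (TCP) lies midway between the tips of the shut fingers; the grasp point (between the pads) lies 19 mm behind it; y points along the fingers, x is the direction in which the jaws open and shut, and the axes are right-handed (so a half turn about y gives the same grasp; the last joint's range is limited). The gripper opens to 95 mm and grips with 3 to 60 N. Pads are 20 mm wide; open, the fingers measure 119 mm over their backs; the gripper's body (75 mm by 180 mm) begins 59 mm behind the grasp point.
Start: joints at [-1.211, 0.491, 1.559, -0, 1.092, -0.106], TCP at [280.736, -558.421, 214.661] pointing down, gripper open.
Joint ranges: [-3.1, 3.1], [-0.84, 2.19], [0.05, 2.79], [-1.13, 4.28], [0.06, 2.93], [-2.69, 2.69]. Speed limits (rad/s): [2.22, 2.22, 2.79, 3.14, 3.14, 3.14].

### API

Orientations are given as [roll, pitch, yaw] about the fixed x, y, z axes, in that order (R = Rz(yaw) Ry(pitch) Rx(roll)).
In Python, from cell import env, vision, job gives the robot as it stands.
- The arm moves only by the shell command python3 -m crank 'ROWS' [OPENING]. ROWS is JSON, a list of rows, each a list of 6 numbers: the shift along the tool's x, y, z in mm, then the turn, a rotation vector about the tool's x, y, z in degrees. In form: [[x, y, z, rx, ry, rz], ...]. A call has 1 to 5 rows; each row is the pose to reach, as a shift and turn from the pose measured when the call began, along the tool's axes at that moment; what a row does not reach only later rows make up. A row lasts 1/10 s, in which the tool goes at most 50 mm and 8.59 degrees, less where a joint would pass 70% of its speed; a pose out of reach is approached as far as the arm can. A call with a gripper value outside its range is refused whole. OPENING is the opening, from 0 (shut) to 1 (fully open), set as the call begins (- or left out, the last holds). The fingers move at their own pace and stop on an object; the grip force is fixed at half the most. Time passes only in rows, so rows that repeat a pose let the fingers close. It gives the time, the measured TCP pose, the force and the opening at its end, in the units of the state.
- env.state(): the state, without advancing time (a new reading comes with each control period).
- vision.read_camera(name): name is "side" or "top"; returns (picture, depth): 420x560x3 uint8, blue, green, red; 420x560 float32, mm along the optical axis (not along the pixel's ray), 0 where there is no reading.
- vision.calibration(name): a dict with "vertical_fov" (degrees; the focal length in pixels is half the picture's height over the tangent of half this angle, whatever the lens; pixels are square), "cx", "cy" (the principal point, pixels), "pose" (4x4, takes a point from camera to world coordinates). Camera axes: x right, y down, z forward; pixel columns grow to the right and rows downward; lengths in mm; the calibration is good to about 2 mm. A picture is of the moment at which its call begins. calibration takes no time and is no camera call.
- job.job_done(): hands the job in, once; it reports no verdict.
The state is a dict: "t": time; "joints": joint angles; "qvel": joint speeds; "tau": joint torques, N m; "eef_pos": TCP position; "tcp_rot": TCP orientation; "ft_force": force on the tool from outside, world axes, zero at the start; "moment": the same for the moment, N m; "opening": opening from 0.0 (shut) to 1.0 (fully open).
Only numpy, scipy, OpenCV 4.12 (cv2) and the standard library are available. Lean on these libraries where they do the work, as an engineer would, in place of code of your own. Each camera call takes 0.05 s, during which the arm holds its last target.

## Working session

There is one attempt and no reset: what is moved stays moved. The work goes in short steps, Python scripts to look and compute and a shell command to move; the robot and the scene stay as the last step left them, time stands still between calls to the robot, and variables do not carry over. Pictures are saved under pics/ and viewed, and the job is handed in when it is done.

```bash
ls; mkdir -p pics
python3 - <<'E'
from cell import env, vision, job
import cv2,numpy as np
print(env.state())
for n in ("side","top"):
    p,d=vision.read_camera(n); c=vision.calibration(n); print(n,c, d.min(),d.max())
    cv2.imwrite(f"pics/{n}0.png",p); np.save(f"pics/{n}0_d.npy",d)
E
```

```text
pics
{'t': 0.0, 'joints': array([-1.21062075e+00,  4.91567963e-01,  1.55946825e+00, -2.73157762e-05,
        1.09168013e+00, -1.05599543e-01]), 'qvel': array([-0.00311244, -0.00022506,  0.00023956,  0.00035793,  0.00064865,
        0.00049396]), 'tau': array([ 5.25025716e-04, -6.12639713e+01, -2.58182842e+01,  6.92993123e-02,
        4.80543450e-02, -1.17344844e-04]), 'eef_pos': array([ 280.62371686, -558.17979305,  214.05004967]), 'tcp_rot': array([-1.57070198e+00,  1.11998053e-03, -1.10500855e+00]), 'ft_force': array([-0.48724571,  1.08279181, -0.66975297]), 'moment': array([-0.01096523,  0.04908275, -0.00786199]), 'opening': 1.0008550315912428}
side {'vertical_fov': 42.63722130372308, 'cx': 285.58008269925574, 'cy': 209.9846585666262, 'pose': array([[ 9.68420074e-01, -1.43902047e-01,  2.03604424e-01,
         1.88794847e+02],
       [-2.48760467e-01, -6.12562113e-01,  7.50257214e-01,
        -1.19919750e+03],
       [ 1.67568075e-02, -7.77212878e-01, -6.29014587e-01,
         1.10261884e+03],
       [ 0.00000000e+00,  0.00000000e+00,  0.00000000e+00,
         1.00000000e+00]])} 0.0 3740.9868
top {'vertical_fov': 53.639005907074576, 'cx': 287.4664044815191, 'cy': 214.93330524778384, 'pose': array([[ 2.22869371e-03, -9.95530196e-01,  9.44174895e-02,
         3.90635475e+02],
       [-9.99907552e-01, -3.48500818e-03, -1.31431497e-02,
         5.06162918e+00],
       [ 1.34134481e-02, -9.43794688e-02, -9.95445928e-01,
         1.45414625e+03],
       [ 0.00000000e+00,  0.00000000e+00,  0.00000000e+00,
         1.00000000e+00]])} 0.0 2348.5535
```

View pics/side0.png

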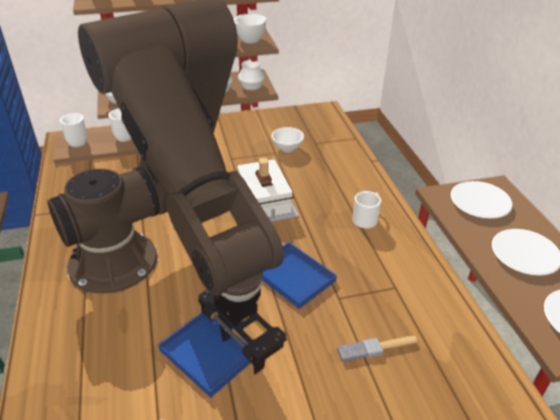

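View pics/top0.png

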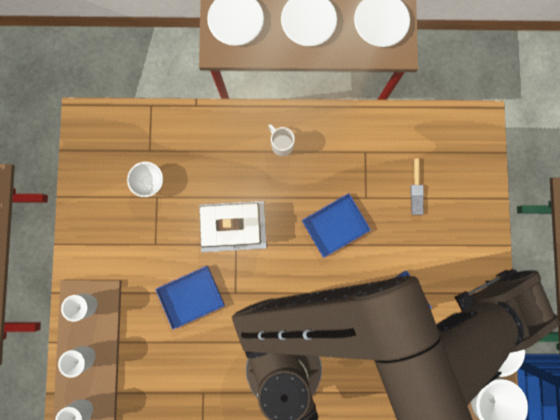

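```bash
cat > h.py <<'E'
import numpy as np,cv2
from cell import env,vision,job
def K(c): 
    f=210/np.tan(np.radians(c["vertical_fov"]/2)); return f,c["cx"],c["cy"]
def deproj(n,u,v,d):
    c=vision.calibration(n); f,cx,cy=K(c)
    p=np.stack([(np.asarray(u)-cx)/f*d,(np.asarray(v)-cy)/f*d,d],-1)
    P=c["pose"]; return p@P[:3,:3].T+P[:3,3]
def cloud(n,d):
    v,u=np.mgrid[:420,:560]; return deproj(n,u,v,d.astype(float))
def proj(n,X):
    c=vision.calibration(n); f,cx,cy=K(c);P=c["pose"]
    q=(np.asarray(X,float)-P[:3,3])@P[:3,:3]; return q[...,:2]/q[...,2:]*f+[cx,cy]
E
python3 - <<'E'
from h import *
np.set_printoptions(precision=1,suppress=True)
for n in("top","side"):
    d=np.load(f"pics/{n}0_d.npy"); X=cloud(n,d); np.save(f"pics/{n}0_X.npy",X)
    pts={"top":[(80,110),(490,110),(280,180),(450,230),(100,200),(230,270),(336,225),(190,297),(226,225),(283,140),(210,215),(255,235),(233,225),(145,180),(418,200),(405,280)],"side":[(330,330),(300,275),(205,350),(400,250),(450,380),(264,160),(60,250),(340,120),(290,190)]}[n]
    for u,v in pts: print(n,u,v,d[v,u],X[v,u])
for n in("top","side"):
    img=cv2.imread(f"pics/{n}0.png")
    c=img[180:265,180:280] if n=="top" else img[140:235,220:320]
    cv2.imwrite(f"pics/{n}0c.png",cv2.resize(c,None,fx=6,fy=6,interpolation=cv2.INTER_CUBIC))
E
```

```text
top 80 110 1485.0891 [902.7 728.5   1.3]
top 490 110 1510.8412 [ 914.9 -750.1   -3.9]
top 280 180 1470.1382 [652.5  12.6   2. ]
top 450 230 1464.0 [ 477.3 -587.2   -0.5]
top 100 200 1458.4271 [579.1 644.2  -1.5]
top 230 270 1439.005 [336.1 184.5   1. ]
top 336 225 1452.7609 [ 493.1 -183.9    7. ]
top 190 297 1423.2993 [244.3 319.3   6.3]
top 226 225 1289.9543 [480.9 178.9 164.6]
top 283 140 1483.9419 [797.2   2.4   2. ]
top 210 215 1365.989 [518.8 241.8  90.9]
top 255 235 1356.3279 [453.2  93.   96.4]
top 233 225 1342.3981 [484.6 163.3 112.4]
top 145 180 1459.4111 [649.5 486.8   6.3]
top 418 200 1459.8358 [ 581.7 -472.7   12.1]
top 405 280 697.2865 [ 348.2 -201.8  752.4]
side 330 330 1374.6141 [ 534.4 -383.9    1.6]
side 300 275 1517.6299 [ 510.8 -183.     6.2]
side 205 350 1315.756 [ 216.6 -372.7    5.6]
side 400 250 1604.4486 [ 828.7 -153.4    6.4]
side 450 380 1267.1559 [ 764.1 -590.1    0.9]
side 264 160 1684.2241 [488.8 177.  163.7]
side 60 250 1585.7675 [-149.1   83.7    2.4]
side 340 120 2203.1853 [906.2 624.    6.9]
side 290 190 1678.987 [553.   95.2  95.2]
```

View pics/top0c.png

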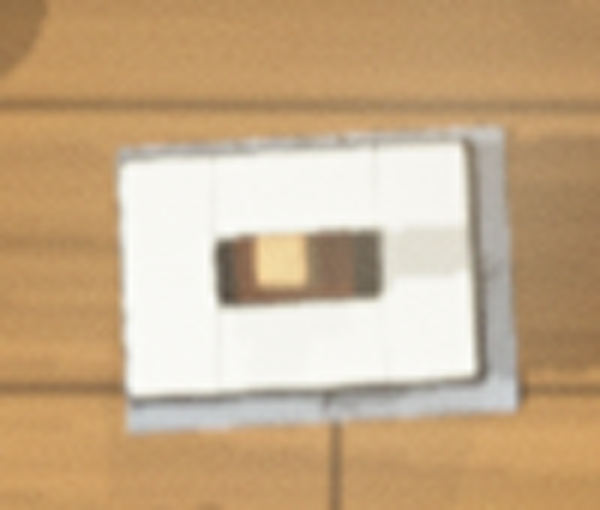

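View pics/side0c.png

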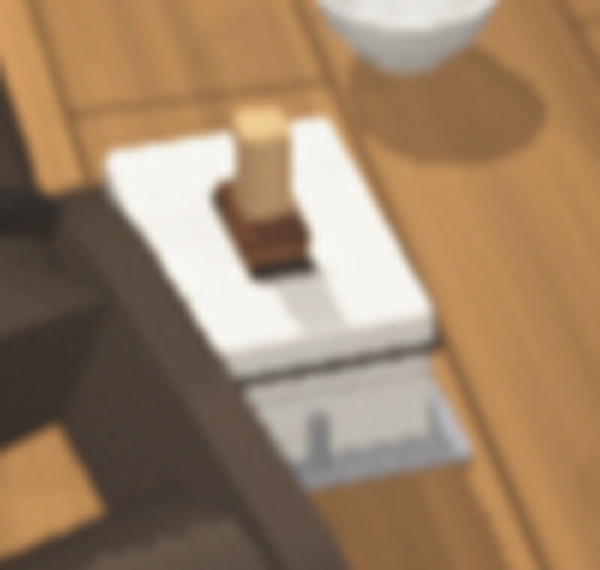

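Run:
```python
from h import *
np.set_printoptions(precision=1,suppress=True)
def rect(P,l):
    r=cv2.minAreaRect(P[:,:2].astype(np.float32)); print(l,len(P),r,np.median(P,0))
for n in("top","side"):
    X=np.load(f"pics/{n}0_X.npy"); 
    def sel(c,rad,z0,z1):
        m=(np.hypot(X[...,0]-c[0],X[...,1]-c[1])<rad)&(X[...,2]>z0)&(X[...,2]<z1); return X[m]
    rect(sel((480,175),150,84,99),n+" mouldtop")
    rect(sel((480,175),150,4,12),n+" plate")
    g=sel((485,175),45,155,172); rect(g,n+" griptop")
    g=sel((485,175),45,107,118); rect(g,n+" cap")
    rect(sel((493,-184),150,16,35),n+" rimA")
    rect(sel((493,-184),150,2.8,35),n+" trayA")
    rect(sel((797,2),70,20,110),n+" mug")
```

```text
top mouldtop 2020 ((490.18634033203125, 178.34820556640625), (130.34426879882812, 190.4076690673828), 3.608818531036377) [489.1 176.4  91.5]
top plate 830 ((478.18450927734375, 174.2674560546875), (292.0218505859375, 294.9947204589844), 16.050363540649414) [433.2 149.4   6. ]
top griptop 73 ((490.2076416015625, 177.6534423828125), (27.283954620361328, 28.082489013671875), 7.935622215270996) [490.5 176.5 159.6]
top cap 78 ((489.37359619140625, 178.3401641845703), (35.57783126831055, 61.860015869140625), 0.8254050612449646) [488.  166.9 108.9]
top rimA 261 ((494.77557373046875, -181.69448852539062), (149.98458862304688, 190.9636993408203), 30.14267349243164) [ 495.4 -189.6   23.8]
top trayA 2611 ((492.56597900390625, -184.996337890625), (294.3658447265625, 296.45416259765625), 41.660491943359375) [ 493.3 -184.2    5.6]
top mug 336 ((791.4666137695312, 7.167327880859375), (103.26518249511719, 79.08716583251953), 9.399251937866211) [797.    9.6  64.6]
side mouldtop 1138 ((486.9769287109375, 177.99179077148438), (131.87026977539062, 196.77597045898438), 3.6779086589813232) [483.2 155.1  93.8]
side plate 440 ((508.0833740234375, 124.16375732421875), (298.0216369628906, 178.3369903564453), 28.20644760131836) [561.1  92.5   6.2]
side griptop 60 ((486.8529968261719, 178.88101196289062), (27.691490173339844, 29.969135284423828), 2.259030818939209) [486.1 173.9 162. ]
side cap 89 ((486.8211975097656, 179.36471557617188), (38.09383773803711, 68.71775817871094), 4.593375205993652) [483.  164.9 110.5]
side rimA 500 ((492.07952880859375, -180.07823181152344), (155.99378967285156, 195.33090209960938), 30.190439224243164) [ 519.8 -218.4   23.4]
side trayA 3769 ((516.0758056640625, -203.1043243408203), (298.5467529296875, 236.17727661132812), 51.347869873046875) [ 511.3 -204.6    6.6]
side mug 759 ((778.9182739257812, 13.268646240234375), (102.9931640625, 78.91766357421875), 71.97017669677734) [775.9  -7.4  62.4]
```

```bash
cat >> h.py <<'E'
from scipy.spatial.transform import Rotation as Ro
MX=np.radians(3.6)
LIP=np.array([489,178.2,85.])
def pose(s=None):
    s=s or env.state(); return np.array(s["eef_pos"]),Ro.from_euler("xyz",s["tcp_rot"])
def down(yaw): return Ro.from_euler("xyz",[-np.pi/2,0,yaw])
def row(p,R,s=None):
    p0,R0=pose(s); sh=R0.inv().apply(np.asarray(p,float)-p0); rv=np.degrees((R0.inv()*R).as_rotvec())
    return [round(float(x),1) for x in sh]+[round(float(x),2) for x in rv]
YG=MX-np.pi/2
def show():
    s=env.state(); p,R=pose(s); print("t%.2f"%s["t"],p.round(1),np.degrees(s["tcp_rot"]).round(2),"F",np.round(s["ft_force"],1),"M",np.round(s["moment"],2),"op%.3f"%s["opening"])
E
python3 - <<'E'
from h import *
show()
p0,_=pose()
g=np.array([489,178.2,225]);
# arc waypoints
a0=np.arctan2(p0[1],p0[0]);a1=np.arctan2(g[1],g[0]);r0=np.hypot(*p0[:2]);r1=np.hypot(*g[:2])
for k in range(1,21):
    f=k/20;a=a0+(a1-a0)*f;r=r0+(r1-r0)*f
    print(k,row([r*np.cos(a),r*np.sin(a),p0[2]+(g[2]-p0[2])*f],down(-1.105+(YG+1.105)*f)))
E
```

```text
t0.10 [ 280.7 -558.2  214.1] [-8.999e+01  6.000e-02 -6.331e+01] F [0.4 0.5 0.8] M [-0.01 -0.05 -0.01] op1.000
1 [-6.9, -0.5, 45.0, -0.01, 1.16, -0.06]
2 [-16.9, -1.1, 89.0, -0.01, 2.31, -0.06]
3 [-30.1, -1.6, 131.8, -0.01, 3.46, -0.06]
4 [-46.2, -2.1, 173.2, -0.0, 4.62, -0.06]
5 [-65.2, -2.6, 212.9, -0.0, 5.77, -0.06]
6 [-86.9, -3.1, 250.8, -0.0, 6.93, -0.06]
7 [-111.1, -3.7, 286.7, -0.0, 8.08, -0.06]
8 [-137.7, -4.2, 320.4, -0.0, 9.24, -0.06]
9 [-166.4, -4.7, 351.7, -0.0, 10.39, -0.06]
10 [-197.0, -5.2, 380.6, -0.0, 11.55, -0.06]
11 [-229.5, -5.7, 407.0, -0.0, 12.7, -0.06]
12 [-263.4, -6.2, 430.6, -0.0, 13.85, -0.06]
13 [-298.7, -6.7, 451.5, 0.0, 15.01, -0.06]
14 [-335.1, -7.2, 469.6, 0.0, 16.16, -0.06]
15 [-372.4, -7.7, 484.7, 0.0, 17.32, -0.06]
16 [-410.4, -8.2, 497.0, 0.0, 18.47, -0.06]
17 [-448.8, -8.7, 506.3, 0.0, 19.63, -0.06]
18 [-487.4, -9.2, 512.7, 0.0, 20.78, -0.06]
19 [-526.0, -9.8, 516.3, 0.0, 21.93, -0.06]
20 [-564.4, -10.3, 516.9, 0.0, 23.09, -0.06]
```

```bash
python3 -m crank '[[-7,0,45,0,1.2,0],[-17,-1,89,0,2.3,0],[-30,-2,132,0,3.5,0],[-46,-2,173,0,4.6,0],[-65,-3,213,0,5.8,0]]'
python3 - <<'E'
from h import *
show()
p0,R0=pose(); y0=env.state()["tcp_rot"][2]
g=np.array([489,178.2,225]);
a0=np.arctan2(p0[1],p0[0]);a1=np.arctan2(g[1],g[0]);r0=np.hypot(*p0[:2]);r1=np.hypot(*g[:2])
for k in range(1,16):
    f=k/15;a=a0+(a1-a0)*f;r=r0+(r1-r0)*f
    if k<=5:print(k,row([r*np.cos(a),r*np.sin(a),p0[2]+(g[2]-p0[2])*f],down(y0+(YG-y0)*f)))
E
```

```text
t: 0.6
eef_pos: [442.8, -403.0, 216.8]
tcp_rot: [-1.571, 0.002, -1.207]
ft_force: [-0.5, -0.2, 0.8]
opening: 1.001
t0.60 [ 442.8 -403.   216.8] [-9.001e+01  9.000e-02 -6.916e+01] F [-0.5 -0.2  0.8] M [-0.01 -0.06  0.01] op1.001
1 [-25.5, -0.5, 35.3, 0.01, 1.15, -0.09]
2 [-53.2, -1.0, 68.4, 0.01, 2.3, -0.09]
3 [-83.1, -1.5, 99.0, 0.01, 3.45, -0.09]
4 [-114.8, -2.0, 127.1, 0.02, 4.6, -0.09]
5 [-148.3, -2.5, 152.6, 0.02, 5.75, -0.09]
```

Tracking is good. I continue along the arc.

```bash
python3 -m crank '[[-25,0,35,0,1.2,0],[-53,-1,68,0,2.3,0],[-83,-1,99,0,3.5,0],[-115,-2,127,0,4.6,0],[-148,-2,153,0,5.8,0]]'
python3 - <<'E'
from h import *
p0,R0=pose(); y0=env.state()["tcp_rot"][2]
g=np.array([489,178.2,225]);
a0=np.arctan2(p0[1],p0[0]);a1=np.arctan2(g[1],g[0]);r0=np.hypot(*p0[:2]);r1=np.hypot(*g[:2])
for k in range(1,11):
    f=k/10;a=a0+(a1-a0)*f;r=r0+(r1-r0)*f
    if k<=5:print(k,row([r*np.cos(a),r*np.sin(a),p0[2]+(g[2]-p0[2])*f],down(y0+(YG-y0)*f)))
E
```

```text
t: 1.1
eef_pos: [533.6, -208.6, 218.8]
tcp_rot: [-1.571, 0.002, -1.309]
ft_force: [0.7, -0.3, -0.1]
opening: 0.999
1 [-37.0, -0.6, 18.9, 0.03, 1.14, -0.1]
2 [-74.9, -1.1, 34.8, 0.04, 2.28, -0.1]
3 [-113.5, -1.7, 47.8, 0.04, 3.42, -0.1]
4 [-152.6, -2.2, 57.8, 0.04, 4.56, -0.1]
5 [-192.0, -2.8, 64.9, 0.04, 5.7, -0.1]
```

```bash
python3 -m crank '[[-37,-1,19,0,1.1,0],[-75,-1,35,0,2.3,0],[-113,-2,48,0,3.4,0],[-153,-2,58,0,4.6,0],[-192,-3,65,0,5.7,0]]'
python3 - <<'E'
from h import *
p0,R0=pose(); y0=env.state()["tcp_rot"][2]
g=np.array([489,178.2,225]);
a0=np.arctan2(p0[1],p0[0]);a1=np.arctan2(g[1],g[0]);r0=np.hypot(*p0[:2]);r1=np.hypot(*g[:2])
for k in range(1,6):
    f=k/5;a=a0+(a1-a0)*f;r=r0+(r1-r0)*f
    if k<=5:print(k,row([r*np.cos(a),r*np.sin(a),p0[2]+(g[2]-p0[2])*f],down(y0+(YG-y0)*f)))
E
```

```text
t: 1.6
eef_pos: [546.5, -4.5, 221.7]
tcp_rot: [-1.572, 0.002, -1.409]
ft_force: [0.1, 0.7, 0.1]
opening: 1.002
1 [-39.3, -0.6, 0.0, 0.08, 1.13, -0.11]
2 [-78.0, -1.1, -2.8, 0.08, 2.26, -0.11]
3 [-116.2, -1.7, -8.3, 0.08, 3.39, -0.11]
4 [-153.4, -2.3, -16.6, 0.08, 4.52, -0.11]
5 [-189.6, -2.9, -27.4, 0.08, 5.66, -0.11]
```

```bash
python3 -m crank '[[-39,-1,0,0,1.1,0],[-78,-1,-3,0,2.3,0],[-116,-2,-8,0,3.4,-0.1],[-153,-2,-17,0.1,4.5,-0.1],[-190,-3,-27,0.1,5.7,-0.1]]'
python3 - <<'E'
from h import *
show()
p,d=vision.read_camera("side");cv2.imwrite("pics/side1.png",p)
np.save("pics/side1_d.npy",d)
pt,dt=vision.read_camera("top")
cv2.imwrite("pics/s1c.png",np.hstack([cv2.resize(p[90:230,200:330],None,fx=3,fy=3),cv2.resize(pt[170:310,190:320],None,fx=3,fy=3)]))
print(row([489,178.2,190],down(YG)),row([489,178.2,114],down(YG)))
E
```

```text
t: 2.1
eef_pos: [488.4, 180.0, 224.8]
tcp_rot: [-1.571, 0.0, -1.51]
ft_force: [0.4, -0.6, -0.8]
opening: 0.998
t2.10 [488.4 180.  224.8] [-9.002e+01  1.000e-02 -8.649e+01] F [ 0.4 -0.6 -0.8] M [0.07 0.01 0.06] op0.998
[3.6, 35.1, 1.3, 0.02, 0.12, -0.03] [3.6, 111.1, 1.4, 0.02, 0.12, -0.03]
```

View pics/s1c.png

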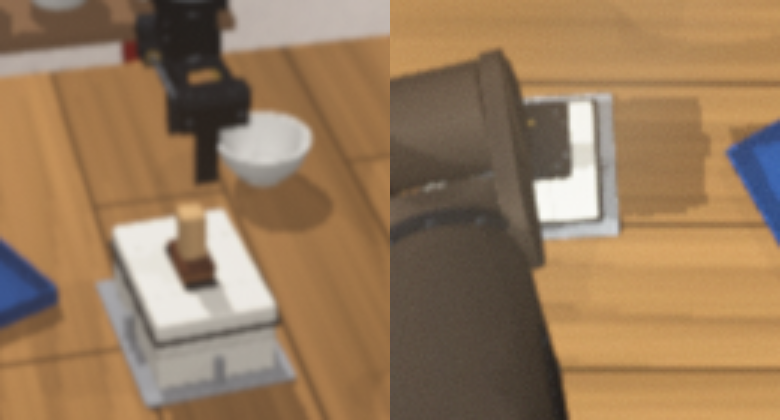

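The side view now shows the whole mould and plug clear (plug grip at crop (190,225), fingers above it). I'll refine the grip position with this depth picture.

Run:
```python
from h import *
d=np.load("pics/side1_d.npy");X=cloud("side",d)
for l,rad,z0,z1 in(("mould",150,88,97),("cap",45,107,113.5),("grip",45,158,166)):
    m=(np.hypot(X[...,0]-488,X[...,1]-178)<rad)&(X[...,2]>z0)&(X[...,2]<z1);P=X[m]
    print(l,cv2.minAreaRect(P[:,:2].astype(np.float32)),np.median(P[:,2]))
m=(np.hypot(X[...,0]-488,X[...,1]-178)<30)&(X[...,2]>122)&(X[...,2]<155);P=X[m]
print("griptower",P.min(0),P.max(0),cv2.minAreaRect(P[:,:2].astype(np.float32)))
```

```text
mould ((486.42974853515625, 179.41864013671875), (130.00082397460938, 195.12403869628906), 3.4449079036712646) 93.7954974049403
cap ((486.02911376953125, 180.34603881835938), (37.72959518432617, 67.56040954589844), 4.788956642150879) 110.04107587689765
grip ((485.4960021972656, 177.71730041503906), (26.990446090698242, 27.749797821044922), 6.0592241287231445) 162.7506444546782
griptower [472.05169425 159.5651202  122.25827008] [500.75653984 186.77866147 154.59118691] ((483.45355224609375, 169.46678161621094), (22.887147903442383, 31.709617614746094), 63.52370834350586)
```

```bash
python3 -m crank '[[2,25,1,0,0.1,0],[2,50,1,0,0.1,0],[2,75,0.8,0,0.1,0],[2,98,0.8,0,0.1,0],[2,110.5,0.8,0,0.1,0]]'
python3 - <<'E'
from h import *
show(); print(row([488.2,178.6,114],down(YG)))
E
```

```text
t: 2.7
eef_pos: [487.9, 179.1, 112.9]
tcp_rot: [-1.574, 0.0, -1.508]
ft_force: [-0.1, 0.5, -0.4]
opening: 0.999
t2.70 [487.9 179.1 112.9] [-9.016e+01  1.000e-02 -8.639e+01] F [-0.1  0.5 -0.4] M [0.04 0.01 0.02] op0.999
[0.6, -1.1, 0.2, 0.16, 0.01, -0.01]
```

```bash
python3 -m crank '[[0.5,-1,0,0.1,0,0],[0.5,-1,0,0.1,0,0],[0.5,-1,0,0.1,0,0],[0.5,-1,0,0.1,0,0],[0.5,-1,0,0.1,0,0]]' 0.0
python3 -c "from h import *; show()"
python3 -m crank '[[0,0,0,0,0,0],[0,0,0,0,0,0],[0,0,0,0,0,0]]' 
python3 -c "from h import *; show()"
```

```text
t: 3.2
eef_pos: [488.2, 178.7, 114.5]
tcp_rot: [-1.571, 0.0, -1.508]
ft_force: [-0.1, 0.0, 0.1]
opening: 0.635
t3.20 [488.2 178.7 114.5] [-8.999e+01  2.000e-02 -8.639e+01] F [-0.1  0.   0.1] M [ 0.03 -0.01 -0.04] op0.635
t: 3.5
eef_pos: [488.2, 178.7, 114.6]
tcp_rot: [-1.57, 0.0, -1.508]
ft_force: [0.4, -0.3, -0.2]
opening: 0.383
t3.50 [488.2 178.7 114.6] [-8.998e+01  2.000e-02 -8.638e+01] F [ 0.4 -0.3 -0.2] M [ 0.01 -0.01 -0.  ] op0.383
```

```bash
python3 -m crank '[[0,0,0,0,0,0],[0,0,0,0,0,0],[0,0,0,0,0,0]]' 
python3 -c "from h import *; show()"
python3 -m crank '[[0,0,0,0,0,0],[0,0,0,0,0,0]]' 
python3 -c "from h import *; show()"
```

```text
t: 3.8
eef_pos: [488.2, 179.4, 114.7]
tcp_rot: [-1.57, 0.001, -1.508]
ft_force: [-0.5, 6.0, -0.3]
opening: 0.294
t3.80 [488.2 179.4 114.7] [-8.997e+01  8.000e-02 -8.640e+01] F [-0.5  6.  -0.3] M [ 1.09  0.16 -0.04] op0.294
t: 4.0
eef_pos: [488.2, 179.6, 114.7]
tcp_rot: [-1.57, 0.002, -1.508]
ft_force: [-0.1, 2.5, -0.3]
opening: 0.294
t4.00 [488.2 179.6 114.7] [-89.96   0.09 -86.39] F [-0.1  2.5 -0.3] M [ 0.42  0.08 -0.04] op0.294
```

```bash
cat >> h.py <<'E'
C=np.array([488.2,179.7,85.]); H0=29.7
def rock(th0,l0,th1,l1,n=5):
    "rows from nominal (tilt deg, lift) to another, relative to measured pose"
    s=env.state()
    for k in range(1,n+1):
        f=k/n; th=np.radians(th0+(th1-th0)*f); l=l0+(l1-l0)*f
        R=down(YG)*Ro.from_rotvec([0,0,th]); p=C+R.apply([0,-(H0+l),0]); print(row(p,R,s))
def now():
    p,R=pose(); th=np.degrees((down(YG).inv()*R).as_rotvec()); d=p-C
    print("tilt",th.round(2),"lift %.1f"%(np.linalg.norm(d)-H0),"off",(R.inv().apply(d)+[0,np.linalg.norm(d),0]).round(1))
    show()
E
python3 -c "
from h import *
now(); rock(0,0,8.6,1.5)"
```

```text
tilt [ 0.03 -0.01  0.09] lift -0.0 off [ 0.  0. -0.]
t4.00 [488.2 179.6 114.7] [-89.96   0.09 -86.39] F [-0.1  2.5 -0.3] M [ 0.42  0.08 -0.04] op0.294
[0.8, -0.3, 0.0, -0.03, 0.01, 1.63]
[1.7, -0.6, 0.0, -0.03, 0.01, 3.35]
[2.7, -0.8, 0.0, -0.03, 0.01, 5.07]
[3.6, -1.0, 0.0, -0.03, 0.01, 6.79]
[4.6, -1.2, 0.0, -0.03, 0.01, 8.51]
```

```bash
python3 -m crank '[[0.8,-0.3,0,0,0,1.6],[1.7,-0.6,0,0,0,3.3],[2.7,-0.8,0,0,0,5.1],[3.6,-1,0,0,0,6.8],[4.6,-1.2,0,0,0,8.5]]'
python3 -c "
from h import *
now(); rock(8.6,1.5,-8.6,4)"
```

```text
t: 4.5
eef_pos: [488.6, 175.3, 116.7]
tcp_rot: [-1.569, 0.152, -1.507]
ft_force: [-2.4, 6.1, 13.7]
opening: 0.294
tilt [ 0.09 -0.04  8.68] lift 2.3 off [-0.5  0.   0.2]
t4.50 [488.6 175.3 116.7] [-89.9    8.68 -86.36] F [-2.4  6.1 13.7] M [0.08 0.73 0.03] op0.294
[-1.5, 0.4, -0.1, -0.09, 0.04, -3.52]
[-3.5, 0.1, -0.1, -0.09, 0.04, -6.96]
[-5.5, -0.1, -0.1, -0.09, 0.04, -10.4]
[-7.5, -0.2, -0.1, -0.1, 0.03, -13.84]
[-9.6, -0.1, -0.1, -0.1, 0.03, -17.28]
```

```bash
python3 -m crank '[[-1.5,0,0,0,0,-3.5],[-3.5,-0.4,0,0,0,-7],[-5.5,-0.7,0,0,0,-10.4],[-7.5,-0.9,0,0,0,-13.8],[-9.6,-1,0,0,0,-17.3]]'
python3 -c "
from h import *
now(); rock(-8.6,5,8.6,8)"
```

```text
t: 5.0
eef_pos: [488.3, 184.7, 119.9]
tcp_rot: [-1.568, -0.153, -1.509]
ft_force: [-4.5, -1.0, 9.4]
opening: 0.292
tilt [ 0.17  0.02 -8.74] lift 5.5 off [0.4 0.  0.5]
t5.00 [488.3 184.7 119.9] [-89.83  -8.74 -86.43] F [-4.5 -1.   9.4] M [ 0.88  0.99 -0.03] op0.292
[1.8, 0.0, -0.4, -0.16, -0.03, 3.58]
[4.0, -0.4, -0.4, -0.17, -0.02, 7.02]
[6.2, -0.7, -0.4, -0.17, -0.02, 10.46]
[8.5, -0.8, -0.4, -0.17, -0.01, 13.9]
[10.8, -0.8, -0.4, -0.17, -0.01, 17.34]
```

Run:
```python
from h import *
p,d=vision.read_camera("side")
cv2.imwrite("pics/s2c.png",cv2.resize(p[110:230,220:320],None,fx=5,fy=5,interpolation=cv2.INTER_CUBIC))
X=cloud("side",d);c=X[150:200,250:285]
m=(np.hypot(X[...,0]-486.5,X[...,1]-178)<80)&(X[...,2]>80)&(X[...,2]<98); print(np.median(X[m][:,2]))
```

```text
93.92728469914823
```

View pics/s2c.png

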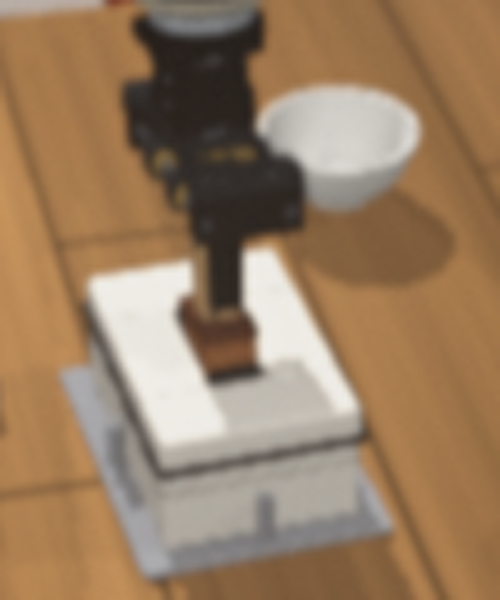

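The mould is still down (top reads 93.9, as before), and the cap, at crop (222,340), is tilted and rising with the fingers. Next swing.

```bash
python3 -m crank '[[1.8,0,-0.5,-0.1,0,3.6],[4,-0.4,-0.6,-0.1,0,7],[6.2,-0.7,-0.7,-0.1,0,10.4],[8.5,-0.9,-0.8,-0.1,0,13.9],[10.8,-1,-0.8,-0.1,0,17.3]]'
python3 -c "
from h import *
now(); rock(8.6,8,-8.6,11)"
```

```text
t: 5.55
eef_pos: [488.6, 174.6, 123.5]
tcp_rot: [-1.568, 0.147, -1.506]
ft_force: [-2.1, 3.6, 4.4]
opening: 0.293
tilt [ 0.18 -0.07  8.45] lift 9.1 off [-0.6  0.   0.2]
t5.55 [488.6 174.6 123.5] [-89.81   8.45 -86.31] F [-2.1  3.6  4.4] M [-0.36  0.41  0.09] op0.293
[-1.6, 0.6, -0.1, -0.18, 0.08, -3.29]
[-4.0, 0.2, -0.1, -0.18, 0.08, -6.73]
[-6.4, -0.1, -0.1, -0.18, 0.07, -10.17]
[-8.9, -0.2, -0.1, -0.18, 0.06, -13.61]
[-11.4, -0.1, -0.1, -0.19, 0.06, -17.05]
```

```bash
python3 -m crank '[[-1.6,0.1,-0.3,-0.1,0.1,-3.3],[-4,-0.4,-0.4,-0.1,0.1,-6.7],[-6.4,-0.8,-0.4,-0.1,0.1,-10.2],[-8.9,-1,-0.4,-0.1,0.1,-13.6],[-11.4,-1,-0.4,-0.1,0.1,-17.1]]'
python3 -c "
from h import *
now(); rock(-8.6,12,8.6,15)"
```

```text
t: 6.05
eef_pos: [488.0, 185.7, 126.8]
tcp_rot: [-1.567, -0.153, -1.51]
ft_force: [-3.0, -1.8, 2.9]
opening: 0.298
tilt [ 0.18  0.08 -8.77] lift 12.5 off [0.5 0.  0.3]
t6.05 [488.  185.7 126.8] [-89.81  -8.77 -86.5 ] F [-3.  -1.8  2.9] M [0.73 0.63 0.  ] op0.298
[2.2, 0.0, -0.2, -0.18, -0.09, 3.61]
[4.8, -0.3, -0.2, -0.18, -0.09, 7.05]
[7.5, -0.5, -0.2, -0.18, -0.08, 10.49]
[10.2, -0.6, -0.2, -0.18, -0.08, 13.93]
[12.9, -0.4, -0.2, -0.19, -0.07, 17.37]
```

```bash
python3 -m crank '[[2.2,-0.1,-0.3,-0.1,0,3.6],[4.8,-0.5,-0.4,-0.1,0,7],[7.5,-0.8,-0.4,-0.1,0,10.5],[10.2,-0.9,-0.4,-0.1,0,13.9],[12.9,-0.7,-0.4,-0.1,0,17.3]]'
python3 - <<'E'
from h import *
now(); rock(8.6,15.5,-8.6,18.5)
p,d=vision.read_camera("side")
cv2.imwrite("pics/s3c.png",cv2.resize(p[110:230,220:320],None,fx=5,fy=5,interpolation=cv2.INTER_CUBIC))
E
```

```text
t: 6.55
eef_pos: [488.7, 173.3, 130.3]
tcp_rot: [-1.568, 0.152, -1.509]
ft_force: [-3.3, 5.9, 10.7]
opening: 0.296
tilt [0.18 0.05 8.69] lift 16.0 off [-0.5  0.   0.2]
t6.55 [488.7 173.3 130.3] [-89.82   8.69 -86.44] F [-3.3  5.9 10.7] M [0.4  0.78 0.04] op0.296
[-2.4, 0.0, -0.1, -0.18, -0.05, -3.53]
[-5.2, -0.3, -0.1, -0.18, -0.05, -6.97]
[-8.0, -0.5, -0.1, -0.18, -0.06, -10.41]
[-10.9, -0.5, -0.1, -0.18, -0.06, -13.85]
[-13.9, -0.3, -0.1, -0.18, -0.07, -17.29]
```

View pics/s3c.png

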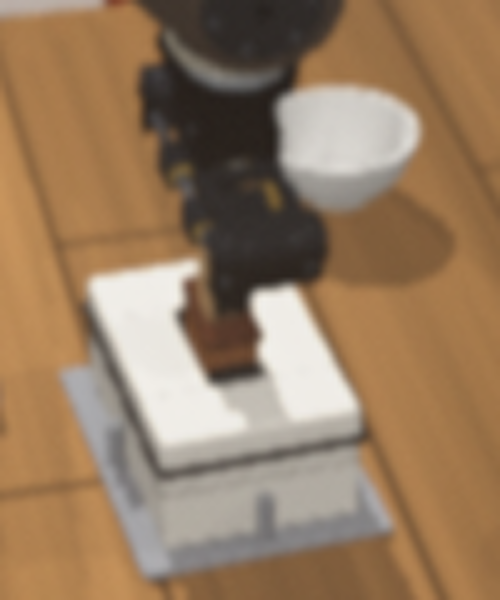

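Run:
```python
from h import *
np.set_printoptions(precision=1,suppress=True,linewidth=150)
for k in (1,2):
    if k==1: p=cv2.imread("pics/side1.png"); d=np.load("pics/side1_d.npy")
    else: p,d=vision.read_camera("side"); cv2.imwrite("pics/side4.png",p)
    X=cloud("side",d)
    for u in (258,261,264,267,270): print(u,[(v,int(X[v,u,2])) for v in range(158,190,2)])
    m=(np.hypot(X[...,0]-486.5,X[...,1]-178)<100)&(X[...,2]>88)&(X[...,2]<98); print(np.median(X[m][:,2]))
b=p[150:200,245:290]; cv2.imwrite("pics/s4c.png",cv2.resize(b,None,fx=12,fy=12,interpolation=cv2.INTER_CUBIC))
```

```text
258 [(158, 4), (160, 9), (162, 91), (164, 92), (166, 97), (168, 95), (170, 110), (172, 108), (174, 111), (176, 102), (178, 91), (180, 89), (182, 93), (184, 94), (186, 93), (188, 90)]
261 [(158, 165), (160, 161), (162, 161), (164, 158), (166, 145), (168, 141), (170, 135), (172, 126), (174, 119), (176, 112), (178, 111), (180, 105), (182, 95), (184, 92), (186, 92), (188, 92)]
264 [(158, 163), (160, 160), (162, 162), (164, 154), (166, 144), (168, 138), (170, 130), (172, 128), (174, 113), (176, 109), (178, 115), (180, 109), (182, 97), (184, 94), (186, 97), (188, 94)]
267 [(158, 9), (160, 163), (162, 160), (164, 153), (166, 146), (168, 135), (170, 1102), (172, 125), (174, 114), (176, 105), (178, 108), (180, 105), (182, 92), (184, 98), (186, 96), (188, 91)]
270 [(158, 5), (160, 90), (162, 98), (164, 95), (166, 93), (168, 97), (170, 95), (172, 98), (174, 98), (176, 107), (178, 105), (180, 98), (182, 93), (184, 92), (186, 89), (188, 93)]
94.09485736316532
258 [(158, 207), (160, 1), (162, 95), (164, 94), (166, 129), (168, 123), (170, 121), (172, 116), (174, 104), (176, 96), (178, 91), (180, 94), (182, 94), (184, 95), (186, 92), (188, 94)]
261 [(158, 235), (160, 215), (162, 172), (164, 163), (166, 155), (168, 147), (170, 140), (172, 128), (174, 121), (176, 123), (178, 119), (180, 107), (182, 99), (184, 89), (186, 94), (188, 95)]
264 [(158, 241), (160, 237), (162, 231), (164, 221), (166, 205), (168, 201), (170, 147), (172, 132), (174, 126), (176, 124), (178, 118), (180, 104), (182, 97), (184, 94), (186, 91), (188, 96)]
267 [(158, 240), (160, 236), (162, 229), (164, 220), (166, 209), (168, 199), (170, 141), (172, 131), (174, 126), (176, 122), (178, 117), (180, 102), (182, 96), (184, 96), (186, 90), (188, 97)]
270 [(158, 239), (160, 238), (162, 229), (164, 215), (166, 208), (168, 148), (170, 89), (172, 120), (174, 121), (176, 124), (178, 111), (180, 103), (182, 95), (184, 91), (186, 93), (188, 96)]
94.08812690806229
```

View pics/s4c.png

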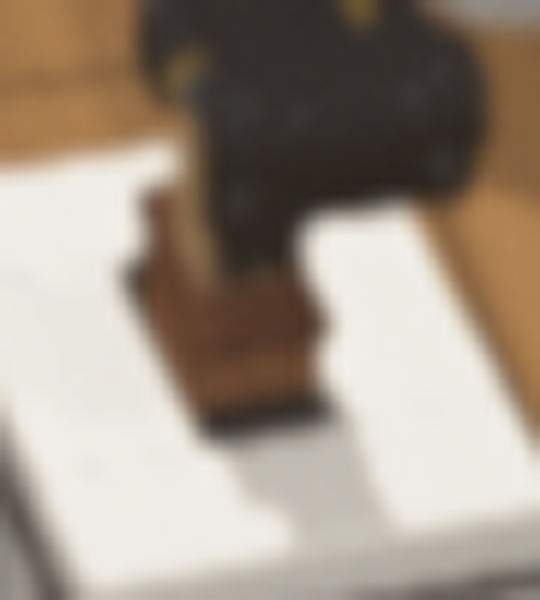

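The cap top has risen by about 14–15 mm at mean, matching the tool, and the mould top is unchanged at 94. Continue.

```bash
python3 -m crank '[[-2.4,-0.2,-0.1,-0.1,0,-3.5],[-5.2,-0.6,-0.2,-0.1,0,-7],[-8,-0.9,-0.2,-0.1,0,-10.4],[-10.9,-1,-0.2,-0.1,0,-13.9],[-13.9,-0.9,-0.2,-0.1,0,-17.3]]'
python3 -c "
from h import *
now(); rock(-8.6,19,8.6,22)"
```

```text
t: 7.15
eef_pos: [488.0, 186.7, 133.6]
tcp_rot: [-1.569, -0.151, -1.512]
ft_force: [-2.2, 0.2, 4.3]
opening: 0.291
tilt [ 0.08  0.24 -8.68] lift 19.4 off [0.4 0.  0.3]
t7.15 [488.  186.7 133.6] [-89.9   -8.68 -86.65] F [-2.2  0.2  4.3] M [0.84 0.55 0.04] op0.291
[2.6, -0.1, -0.2, -0.07, -0.24, 3.52]
[5.6, -0.4, -0.2, -0.08, -0.24, 6.96]
[8.7, -0.5, -0.2, -0.09, -0.24, 10.4]
[11.8, -0.5, -0.2, -0.09, -0.23, 13.84]
[14.9, -0.2, -0.2, -0.1, -0.23, 17.28]
```

```bash
python3 -m crank '[[2.6,-0.2,-0.2,-0.1,-0.2,3.5],[5.6,-0.6,-0.3,-0.1,-0.2,7],[8.7,-0.8,-0.3,-0.1,-0.2,10.4],[11.8,-0.8,-0.3,-0.1,-0.2,13.8],[14.9,-0.5,-0.3,-0.1,-0.2,17.3]]'
python3 -c "
from h import *
now(); rock(8.6,22.5,-8.6,25.5)"
```

```text
t: 7.65
eef_pos: [488.8, 172.2, 137.0]
tcp_rot: [-1.569, 0.153, -1.508]
ft_force: [-1.6, 4.1, 5.1]
opening: 0.294
tilt [0.08 0.03 8.78] lift 22.9 off [-0.5  0.   0.2]
t7.65 [488.8 172.2 137. ] [-89.92   8.78 -86.42] F [-1.6  4.1  5.1] M [0.38 0.66 0.03] op0.294
[-2.8, -0.1, -0.1, -0.08, -0.02, -3.62]
[-6.1, -0.4, -0.1, -0.08, -0.02, -7.06]
[-9.4, -0.5, -0.1, -0.08, -0.03, -10.5]
[-12.7, -0.4, -0.1, -0.08, -0.03, -13.94]
[-16.0, -0.1, -0.1, -0.08, -0.03, -17.38]
```

```bash
python3 -m crank '[[-2.8,-0.2,-0.1,-0.1,0,-3.6],[-6.1,-0.6,-0.2,-0.1,0,-7],[-9.4,-0.8,-0.2,-0.1,0,-10.5],[-12.7,-0.8,-0.2,-0.1,0,-13.9],[-16,-0.5,-0.2,-0.1,0,-17.3]]'
python3 -c "
from h import *
now(); rock(-8.6,26,8.6,29)"
```

```text
t: 8.15
eef_pos: [487.8, 187.8, 140.3]
tcp_rot: [-1.57, -0.151, -1.509]
ft_force: [-1.9, -1.0, 3.5]
opening: 0.296
tilt [ 0.02  0.05 -8.67] lift 26.2 off [0.3 0.  0.2]
t8.15 [487.8 187.8 140.3] [-89.97  -8.67 -86.45] F [-1.9 -1.   3.5] M [0.23 0.57 0.  ] op0.296
[3.1, -0.3, -0.1, -0.02, -0.05, 3.51]
[6.6, -0.6, -0.1, -0.02, -0.05, 6.95]
[10.1, -0.6, -0.1, -0.02, -0.05, 10.39]
[13.6, -0.5, -0.1, -0.03, -0.05, 13.83]
[17.1, -0.1, -0.1, -0.03, -0.05, 17.27]
```

```bash
python3 -m crank '[[3.1,-0.4,-0.1,0,0,3.5],[6.6,-0.8,-0.2,0,0,7],[10.1,-0.9,-0.2,0,0,10.4],[13.6,-0.8,-0.2,0,0,13.8],[17.1,-0.4,-0.2,0,0,17.3]]'
python3 -c "
from h import *
now(); rock(8.6,29.5,-8.6,32.5)"
```

```text
t: 8.65
eef_pos: [488.8, 171.1, 143.8]
tcp_rot: [-1.569, 0.154, -1.509]
ft_force: [-3.7, 3.3, 4.0]
opening: 0.292
tilt [0.08 0.05 8.8 ] lift 29.7 off [-0.5  0.   0.1]
t8.65 [488.8 171.1 143.8] [-89.92   8.8  -86.44] F [-3.7  3.3  4. ] M [0.45 0.69 0.1 ] op0.292
[-3.3, -0.3, -0.0, -0.08, -0.04, -3.64]
[-6.9, -0.5, -0.0, -0.08, -0.04, -7.08]
[-10.6, -0.6, -0.0, -0.08, -0.05, -10.52]
[-14.4, -0.4, -0.0, -0.08, -0.05, -13.96]
[-18.1, 0.1, -0.0, -0.08, -0.05, -17.4]
```

```bash
python3 -m crank '[[-3.3,-0.4,-0.1,0,0,-3.6],[-6.9,-0.7,-0.2,0,0,-7],[-10.6,-0.9,-0.2,0,0,-10.5],[-14.4,-0.8,-0.2,0,0,-13.9],[-18.1,-0.3,-0.2,0,0,-17.4]]'
python3 -c "
from h import *
now(); rock(-8.6,33,8.6,36)"
```

```text
t: 9.15
eef_pos: [487.5, 188.8, 147.0]
tcp_rot: [-1.569, -0.153, -1.509]
ft_force: [-1.6, -0.3, 0.7]
opening: 0.291
tilt [ 0.09  0.07 -8.76] lift 33.0 off [ 0.4  0.  -0. ]
t9.15 [487.5 188.8 147. ] [-89.9   -8.76 -86.48] F [-1.6 -0.3  0.7] M [ 0.33  0.46 -0.07] op0.291
[3.6, -0.5, 0.1, -0.09, -0.08, 3.6]
[7.4, -0.7, 0.1, -0.09, -0.07, 7.04]
[11.3, -0.7, 0.2, -0.09, -0.07, 10.48]
[15.3, -0.5, 0.2, -0.1, -0.07, 13.92]
[19.2, -0.0, 0.2, -0.1, -0.07, 17.36]
```

```bash
python3 -m crank '[[3.6,-0.5,0,-0.1,-0.1,3.6],[7.4,-0.9,0,-0.1,-0.1,7],[11.3,-1,0,-0.1,-0.1,10.5],[15.3,-0.9,0,-0.1,-0.1,13.9],[19.2,-0.4,0,-0.1,-0.1,17.3]]'
python3 -c "
from h import *
now(); rock(8.6,36.5,-8.6,40)"
```

```text
t: 9.65
eef_pos: [488.6, 170.1, 150.6]
tcp_rot: [-1.571, 0.152, -1.508]
ft_force: [-2.3, 3.5, 2.1]
opening: 0.293
tilt [ 0.01 -0.02  8.71] lift 36.6 off [-0.4  0.  -0.2]
t9.65 [488.6 170.1 150.6] [-89.99   8.71 -86.38] F [-2.3  3.5  2.1] M [0.78 0.62 0.  ] op0.293
[-3.7, -0.5, 0.2, -0.01, 0.02, -3.55]
[-7.8, -0.8, 0.2, -0.01, 0.02, -6.99]
[-12.0, -0.9, 0.2, -0.01, 0.02, -10.43]
[-16.1, -0.7, 0.2, -0.01, 0.02, -13.87]
[-20.3, -0.2, 0.2, -0.01, 0.02, -17.31]
```

```bash
python3 -m crank '[[-3.7,-0.6,0,0,0,-3.6],[-7.8,-1,0,0,0,-7],[-12,-1.1,0,0,0,-10.4],[-16.1,-1,0,0,0,-13.9],[-20.3,-0.4,0,0,0,-17.3]]'
python3 -c "
from h import *
now(); rock(-8.6,40,0,43)"
```

```text
t: 10.15
eef_pos: [487.3, 190.0, 154.1]
tcp_rot: [-1.57, -0.153, -1.508]
ft_force: [-1.0, -0.7, -0.4]
opening: 0.295
tilt [ 0.03 -0.   -8.74] lift 40.1 off [ 0.3  0.  -0.2]
t10.15 [487.3 190.  154.1] [-89.97  -8.74 -86.4 ] F [-1.  -0.7 -0.4] M [ 0.06  0.17 -0.05] op0.295
[2.0, -0.4, 0.2, -0.03, 0.0, 1.86]
[4.2, -0.9, 0.2, -0.03, 0.0, 3.58]
[6.3, -1.4, 0.2, -0.03, 0.0, 5.3]
[8.5, -1.7, 0.2, -0.03, 0.0, 7.02]
[10.8, -2.0, 0.2, -0.03, 0.0, 8.74]
```

```bash
python3 -m crank '[[2,-0.5,0.1,0,0,1.9],[4.2,-1,0.1,0,0,3.6],[6.3,-1.5,0.1,0,0,5.3],[8.5,-1.8,0.1,0,0,7],[10.8,-2.1,0.1,0,0,8.7]]'
python3 -c "
from h import *
now()"
```

```text
t: 10.65
eef_pos: [487.9, 179.4, 157.6]
tcp_rot: [-1.571, 0.0, -1.508]
ft_force: [0.2, -0.8, -1.6]
opening: 0.294
tilt [-0.01 -0.01  0.  ] lift 42.9 off [ 0.3  0.  -0.4]
t10.65 [487.9 179.4 157.6] [-90.01   0.   -86.39] F [ 0.2 -0.8 -1.6] M [ 0.    0.03 -0.03] op0.294
```

Only about the plug's own weight shows now (Fz −1.6 N). Lift straight out, gently.

```bash
python3 -m crank '[[0,-5,0,0,0,0],[0,-12,0,0,0,0],[0,-20,0,0,0,0],[0,-30,0,0,0,0],[0,-40,0,0,0,0]]'
python3 - <<'E'
from h import *
now()
p,d=vision.read_camera("side");cv2.imwrite("pics/s5c.png",cv2.resize(p[90:230,210:330],None,fx=4,fy=4,interpolation=cv2.INTER_CUBIC))
X=cloud("side",d);m=(np.hypot(X[...,0]-486.5,X[...,1]-178)<100)&(X[...,2]>85)&(X[...,2]<101); print(np.median(X[m][:,2]))
E
```

```text
t: 11.15
eef_pos: [487.9, 179.6, 198.7]
tcp_rot: [-1.57, -0.0, -1.507]
ft_force: [0.4, 0.1, -2.0]
opening: 0.294
tilt [ 0.02 -0.03 -0.01] lift 84.0 off [ 0.1  0.  -0.3]
t11.15 [487.9 179.6 198.7] [-8.998e+01 -1.000e-02 -8.637e+01] F [ 0.4  0.1 -2. ] M [ 0.02  0.01 -0.02] op0.294
94.01643427106751
```

View pics/s5c.png

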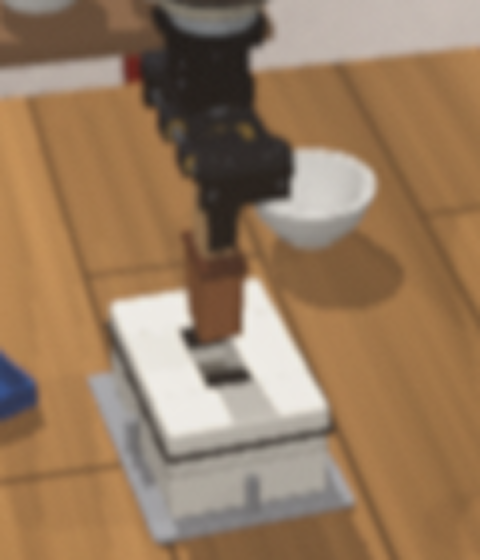

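The plug is out (its foot at crop (215,335), above the opening) and the mould is down. Carry it to the tray.

```bash
cat >> h.py <<'E'
def arc(g,N,n=5,yaw=YG):
    s=env.state();p0,R0=pose(s);g=np.array(g,float)
    a0=np.arctan2(p0[1],p0[0]);a1=np.arctan2(g[1],g[0]);r0=np.hypot(*p0[:2]);r1=np.hypot(*g[:2])
    for k in range(1,n+1):
        f=k/N;a=a0+(a1-a0)*f;r=r0+(r1-r0)*f
        print(row([r*np.cos(a),r*np.sin(a),p0[2]+(g[2]-p0[2])*f],down(yaw),s))
E
python3 -c "
from h import *
arc([493.5,-181,225],12)"
```

```text
[29.4, -2.1, 8.3, -0.15, 0.03, -0.02]
[59.3, -4.1, 14.8, -0.15, 0.03, -0.02]
[89.5, -6.2, 19.6, -0.15, 0.03, -0.02]
[120.0, -8.3, 22.6, -0.15, 0.03, -0.02]
[150.6, -10.3, 23.8, -0.15, 0.03, -0.02]
```

```bash
python3 -m crank '[[10,-10,3,0,0,0],[35,-20,9,0,0,0],[68,-25,16,0,0,0],[104,-27,21,0,0,0],[140,-28,23,0,0,0]]'
python3 -c "
from h import *
show();arc([493.5,-181,225],7)"
```

```text
t: 11.7
eef_pos: [520.7, 39.6, 229.0]
tcp_rot: [-1.567, -0.0, -1.507]
ft_force: [0.4, -0.4, -2.0]
opening: 0.295
t11.70 [520.7  39.6 229. ] [-89.8   -0.   -86.35] F [ 0.4 -0.4 -2. ] M [0.02 0.03 0.  ] op0.295
[31.9, 0.6, -0.1, -0.2, 0.05, 0.0]
[63.8, 1.1, -2.2, -0.2, 0.05, 0.0]
[95.5, 1.7, -6.2, -0.2, 0.05, 0.0]
[126.9, 2.3, -12.1, -0.2, 0.05, 0.0]
[157.9, 2.8, -19.9, -0.2, 0.05, 0.0]
```

```bash
python3 -m crank '[[32,1,0,0,0,0],[64,1,-2,-0.1,0,0],[96,2,-6,-0.2,0,0],[127,2,-12,-0.2,0,0],[158,3,-20,-0.2,0,0]]'
python3 -c "
from h import *
show();print(row([493.5,-181,225],down(YG)))"
```

```text
t: 12.2
eef_pos: [510.7, -121.4, 226.6]
tcp_rot: [-1.57, -0.0, -1.507]
ft_force: [0.3, 0.2, -1.9]
opening: 0.293
t12.20 [ 510.7 -121.4  226.6] [-8.997e+01 -3.000e-02 -8.635e+01] F [ 0.3  0.2 -1.9] M [0.06 0.01 0.02] op0.293
[58.4, 1.6, -20.9, -0.03, 0.05, 0.03]
```

```bash
python3 -m crank '[[25,8,-8,0,0,0],[42,25,-15,0,0,0],[54,45,-20,0,0,0],[58.5,65,-21,0,0,0],[58.5,80,-21,0,0,0]]'
python3 - <<'E'
from h import *
show();print(row([493.5,-181,85],down(YG)))
p,d=vision.read_camera("side");cv2.imwrite("pics/s6c.png",cv2.resize(p[160:320,230:370],None,fx=4,fy=4,interpolation=cv2.INTER_CUBIC))
E
```

```text
t: 12.7
eef_pos: [493.0, -182.5, 146.1]
tcp_rot: [-1.571, -0.001, -1.508]
ft_force: [0.5, 0.5, -1.7]
opening: 0.294
t12.70 [ 493.  -182.5  146.1] [-9.000e+01 -3.000e-02 -8.642e+01] F [ 0.5  0.5 -1.7] M [ 0.03  0.03 -0.04] op0.294
[-1.5, 61.1, 0.6, -0.0, -0.02, 0.03]
```

View pics/s6c.png

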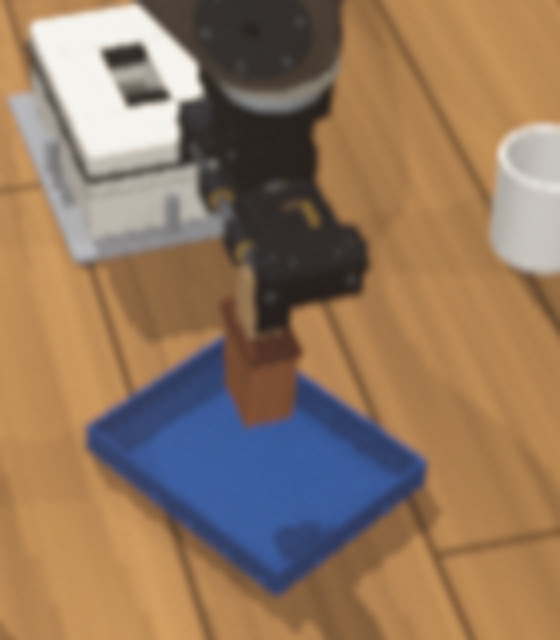

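The plug hangs upright over the tray (foot at crop (265,420)) with the empty mould opening visible behind it. Lower it, the last millimetres slowly.

```bash
python3 -m crank '[[-0.5,18,0.5,0,0,0],[-1,34,0.5,0,0,0],[-1,45,0.5,0,0,0],[-1,52,0.5,0,0,0],[-1,55,0.5,0,0,0]]'
python3 -c "from h import *; show()"
python3 -m crank '[[0,0.5,0,0,0,0],[0,1,0,0,0,0],[0,1.5,0,0,0,0],[0,2,0,0,0,0]]'
python3 -c "from h import *; show()"
```

```text
t: 13.25
eef_pos: [492.7, -180.9, 89.1]
tcp_rot: [-1.573, 0.001, -1.508]
ft_force: [0.1, -0.3, -1.5]
opening: 0.296
t13.25 [ 492.7 -180.9   89.1] [-9.015e+01  6.000e-02 -8.641e+01] F [ 0.1 -0.3 -1.5] M [-0.    0.01 -0.01] op0.296
t: 13.65
eef_pos: [492.8, -180.9, 87.4]
tcp_rot: [-1.573, 0.001, -1.508]
ft_force: [-0.2, -0.1, -2.5]
opening: 0.291
t13.65 [ 492.8 -180.9   87.4] [-9.012e+01  4.000e-02 -8.641e+01] F [-0.2 -0.1 -2.5] M [ 0.    0.03 -0.04] op0.291
```

```bash
python3 -m crank '[[0,0.4,0,0.05,0,0],[0,0.8,0,0.1,0,0],[0,1.2,0,0.1,0,0],[0,1.6,0,0.1,0,0]]'
python3 -c "from h import *; show()"
python3 -m crank '[[0,0.4,0,0,0,0],[0,0.8,0,0,0,0],[0,1,0,0,0,0]]'
python3 -c "from h import *; show()"
```

```text
t: 14.05
eef_pos: [492.8, -180.9, 85.8]
tcp_rot: [-1.571, 0.001, -1.508]
ft_force: [0.7, -0.0, -1.3]
opening: 0.295
t14.05 [ 492.8 -180.9   85.8] [-9.002e+01  4.000e-02 -8.640e+01] F [ 0.7 -0.  -1.3] M [-0.02 -0.   -0.02] op0.295
t: 14.35
eef_pos: [492.8, -180.9, 84.7]
tcp_rot: [-1.571, 0.001, -1.508]
ft_force: [-0.0, 0.2, -1.3]
opening: 0.293
t14.35 [ 492.8 -180.9   84.7] [-9.002e+01  4.000e-02 -8.640e+01] F [-0.   0.2 -1.3] M [ 0.02  0.07 -0.01] op0.293
```

```bash
python3 -m crank '[[0,0.4,0,0,0,0],[0,0.8,0,0,0,0],[0,0.8,0,0,0,0]]'
python3 -c "from h import *; show()"
python3 -m crank '[[0,0.4,0,0,0,0],[0,0.8,0,0,0,0],[0,0.8,0,0,0,0]]'
python3 -c "from h import *; show()"
```

```text
t: 14.65
eef_pos: [492.8, -180.9, 83.9]
tcp_rot: [-1.571, 0.001, -1.508]
ft_force: [-1.4, -0.2, -2.1]
opening: 0.296
t14.65 [ 492.8 -180.9   83.9] [-9.002e+01  5.000e-02 -8.641e+01] F [-1.4 -0.2 -2.1] M [0.02 0.05 0.08] op0.296
t: 14.95
eef_pos: [492.8, -180.9, 83.7]
tcp_rot: [-1.571, 0.001, -1.508]
ft_force: [-2.8, 2.3, 7.6]
opening: 0.292
t14.95 [ 492.8 -180.9   83.7] [-9.00e+01  3.00e-02 -8.64e+01] F [-2.8  2.3  7.6] M [ 0.24  0.51 -0.04] op0.292
```

```bash
python3 -m crank '[[0,-0.1,0,0,0,0],[0,-0.1,0,0,0,0]]'
python3 - <<'E'
from h import *
show()
p,d=vision.read_camera("side");cv2.imwrite("pics/s7c.png",cv2.resize(p[190:310,240:350],None,fx=5,fy=5,interpolation=cv2.INTER_CUBIC))
E
```

```text
t: 15.15
eef_pos: [492.9, -180.9, 83.9]
tcp_rot: [-1.571, 0.0, -1.508]
ft_force: [-0.7, 0.3, -1.6]
opening: 0.29
t15.15 [ 492.9 -180.9   83.9] [-8.999e+01  3.000e-02 -8.640e+01] F [-0.7  0.3 -1.6] M [ 0.09 -0.04 -0.01] op0.290
```

View pics/s7c.png

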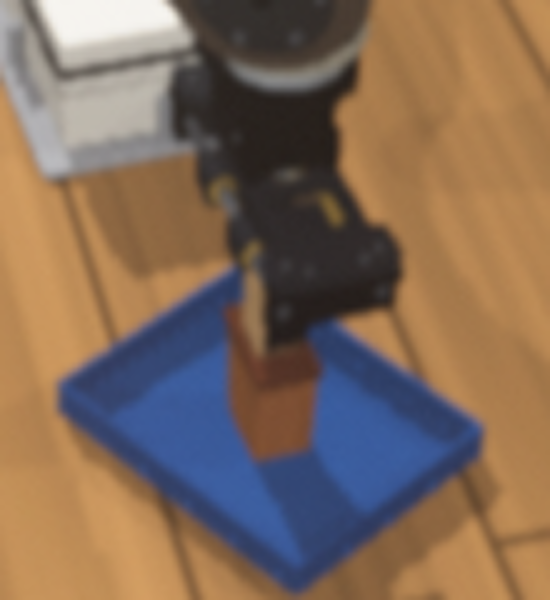

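The plug is at the floor, upright, shadow attached to its foot (crop (285,455)). I press down lightly again and check before releasing.

```bash
python3 -m crank '[[0,0.3,0,0,0,0],[0,0.4,0,0,0,0],[0,0.5,0,0,0,0]]'
python3 -c "from h import *; show()"
```

```text
t: 15.5
eef_pos: [492.9, -180.9, 83.7]
tcp_rot: [-1.571, 0.0, -1.508]
ft_force: [-1.3, 1.7, 9.1]
opening: 0.293
t15.50 [ 492.9 -180.9   83.7] [-8.999e+01  2.000e-02 -8.640e+01] F [-1.3  1.7  9.1] M [ 0.28  0.53 -0.03] op0.293
```

```bash
python3 -m crank '[[0,0.1,0,0,0,0],[0,0.1,0,0,0,0]]'
python3 -c "from h import *; show()"
python3 -m crank '[[0,0,0,0,0,0],[0,0,0,0,0,0],[0,0,0,0,0,0],[0,0,0,0,0,0],[0,0,0,0,0,0]]' 0.7
python3 - <<'E'
from h import *
show()
p,d=vision.read_camera("side");cv2.imwrite("pics/s8c.png",cv2.resize(p[190:310,240:350],None,fx=5,fy=5,interpolation=cv2.INTER_CUBIC))
E
```

```text
t: 15.7
eef_pos: [492.8, -180.9, 83.7]
tcp_rot: [-1.571, 0.0, -1.508]
ft_force: [-1.2, 0.7, 3.1]
opening: 0.292
t15.70 [ 492.8 -180.9   83.7] [-8.999e+01  2.000e-02 -8.640e+01] F [-1.2  0.7  3.1] M [ 0.22  0.34 -0.03] op0.292
t: 16.2
eef_pos: [492.9, -180.9, 83.7]
tcp_rot: [-1.571, 0.0, -1.508]
ft_force: [-0.2, -0.8, -0.3]
opening: 0.657
t16.20 [ 492.9 -180.9   83.7] [-8.998e+01  2.000e-02 -8.640e+01] F [-0.2 -0.8 -0.3] M [0.02 0.01 0.02] op0.657
```

View pics/s8c.png

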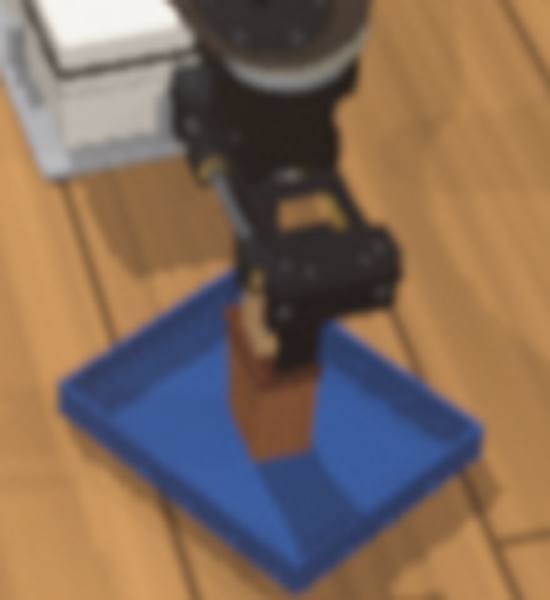

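The fingers are clear on both sides and the plug stands unmoved (foot at crop (285,455)). Retreat straight up.

```bash
python3 -m crank '[[0,-6,0,0,0,0],[0,-20,0,0,0,0],[0,-40,0,0,0,0],[0,-65,0,0,0,0],[0,-90,0,0,0,0]]' 
python3 -c "from h import *; show()"
python3 -m crank '[[-25,-30,0,0,0,0],[-70,-50,0,0,0,0],[-115,-60,0,0,0,0],[-155,-60,0,0,0,0],[-165,-60,0,0,0,0]]' 
python3 -m crank '[[0,0,0,0,0,0],[0,0,0,0,0,0],[0,0,0,0,0,0]]'
python3 - <<'E'
from h import *
show()
p,d=vision.read_camera("side");cv2.imwrite("pics/s9.png",p);cv2.imwrite("pics/s9c.png",cv2.resize(p[190:310,240:350],None,fx=5,fy=5,interpolation=cv2.INTER_CUBIC))
X=cloud("side",d)
m=(np.hypot(X[...,0]-493,X[...,1]+181)<40)&(X[...,2]>120)&(X[...,2]<140); print(cv2.minAreaRect(X[m][:,:2].astype(np.float32)),X[m][:,2].max())
p,d=vision.read_camera("top");cv2.imwrite("pics/t9.png",p)
E
```

```text
t: 16.75
eef_pos: [492.7, -180.9, 175.0]
tcp_rot: [-1.571, 0.001, -1.508]
ft_force: [0.7, -0.8, 0.1]
opening: 0.699
t16.75 [ 492.7 -180.9  175. ] [-8.999e+01  3.000e-02 -8.640e+01] F [ 0.7 -0.8  0.1] M [ 0.01  0.02 -0.01] op0.699
t: 17.25
eef_pos: [481.7, -13.3, 236.0]
tcp_rot: [-1.57, 0.001, -1.505]
ft_force: [-0.5, -0.7, -0.4]
opening: 0.699
t: 17.55
eef_pos: [481.8, -14.3, 236.0]
tcp_rot: [-1.57, 0.001, -1.506]
ft_force: [0.5, 0.1, 0.2]
opening: 0.701
t17.55 [481.8 -14.3 236. ] [-8.994e+01  3.000e-02 -8.631e+01] F [0.5 0.1 0.2] M [-0.05 -0.02  0.  ] op0.701
((491.2979736328125, -180.49815368652344), (28.809036254882812, 30.81992530822754), 5.806423187255859) 135.6693906147201
```

View pics/s9.png

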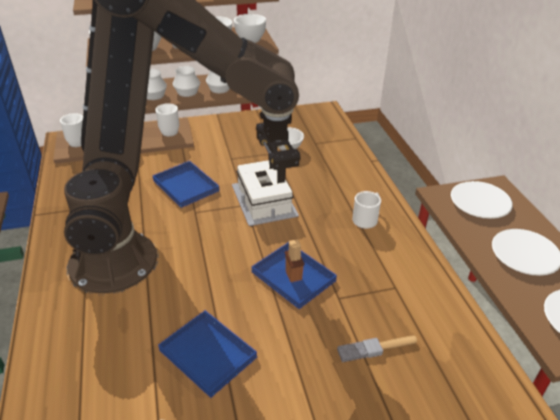

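View pics/s9c.png

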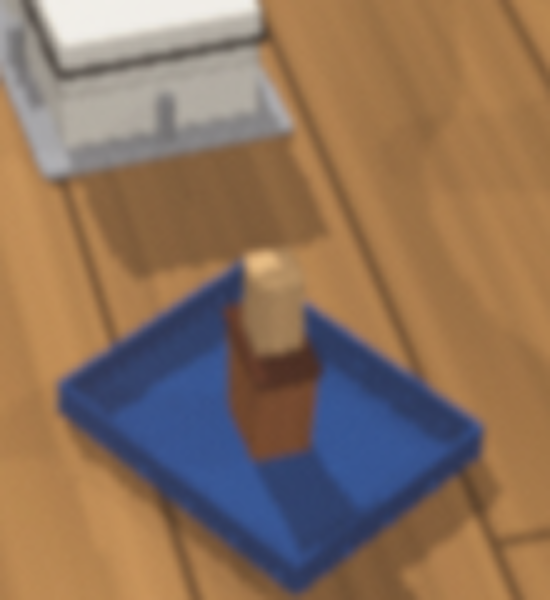

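View pics/t9.png

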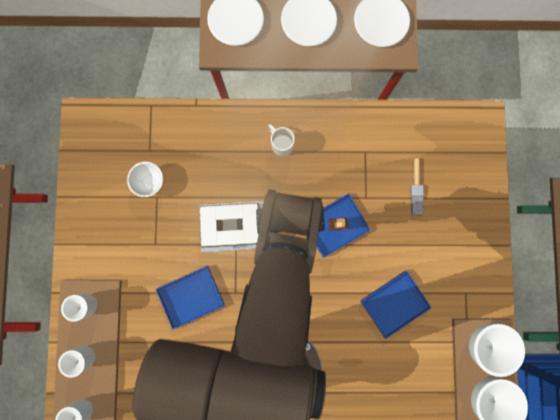

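The plug stands upright in the tray at top (338,225), which is 526 mm out against about 430 and 400 mm for the other two. The mug, bowl and brush sit at their original pixels and the mould is down.

```bash
python3 -c "
from cell import job
print(job.job_done())"
```

```text
the job is handed in; nothing more can be done
None
```

The plug is out of the mould and standing upright on its narrow end in the farthest blue tray. I handed the job in after about 18 s of robot time.

- **Freeing the plug:** I gripped the pale grip, rocked the plug about ±0.15 rad around the lip midpoint, and eased it up about 3.4 mm per swing. After about 40 mm only its own weight (about 2 N) showed at the wrist. The mould stayed down whenever I measured it: its top read 94 mm from the side camera before, during and after, about 3 mm above its true 91 mm because that camera reads high.
- **Placing it:** I lowered it until it pressed lightly on the tray floor, peaking at about 9 N and easing to 3 N, and only then opened the fingers and backed away.
- **Last checks:** The plug's top was at about (491, −180) mm, within a few mm of the tray centre. It read about 136 mm high at most, against about 130 mm expected; part of that is the same camera bias. The mug, bowl and brush looked unmoved, and the gripper was touching nothing.
- **Disagreement:** The two cameras differed by about 4 mm on the plug's x position. I used the average.

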